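# Load the paper roll into the log printer

## Robot

A 7-joint arm with a two-finger parallel gripper is mounted at the origin on the work surface. World frame = base frame: x ahead of the robot, y to its left, z up, the work surface at z = 0. Lengths are in m, angles in rad, forces in N, time in s.
With the tool pointing down it reaches from about 0.4 to 0.85 m from the base axis. Payload 10.4 kg.
Tool frame: the origin (TCP) lies at the very end of the fingers, on their centre line; the grasp point (between the pads) lies robot.pinch_z behind it (robot.pinch_z is the distance from the TCP to the grasp point, in m); z points along the fingers, y is the line along which they close (so a half turn about z gives the same grasp; the last joint's range is limited). The gripper opens to 87 mm and grips with 3 to 60 N. Pads are 19 mm wide; open, the fingers measure 117 mm over their backs; the gripper's body (75 mm by 190 mm) begins 51 mm behind the grasp point.
Start: joints at [-1.226, 0.332, -0.065, 1.46, 0.022, 1.35, -0.088], TCP at [0.225, 0.583, 0.223] pointing down, gripper open.
Joint ranges: [-2.6, 2.6], [-0.5, 2.12], [-1.47, 1.34], [0.16, 2.42], [-1.27, 4.41], [0.06, 2.06], [-2.6, 2.6]. Speed limits (rad/s): [2.22, 2.22, 2.79, 2.79, 3.14, 3.14, 3.14].

## Interface

Orientations are given as a 3x3 rotation matrix whose columns are the frame's x, y, z axes.
In Python, from station import robot, eyes, order gives the robot as it stands. The module is installed in compiled form; this text tells all that it offers.
- The arm moves only by the shell command python3 -m creep 'ROWS' [FORCE]. ROWS is JSON, a list of rows, each an object with "grip": the opening in per cent of the stroke, from 0 (shut) to 100 (fully open); "slide": the shift along the world's x, y, z in units of 1000 mm (1.0 is 1000 mm), a list of three; "yaw": the turn about the world's z in units of pi rad (1.0 is pi rad). In form: [{"grip": grip, "slide": [tx, ty, tz], "yaw": yaw}, ...]. A call has 1 to 5 rows; each row is the pose to reach, as a shift and turn from the pose commanded when the call began, turning the shorter way round; what a row does not reach only later rows make up. A row lasts 1/10 s, in which the tool goes at most 50 mm and 8.59 degrees, less where a joint would pass 70% of its speed; a pose out of reach is approached as far as the arm can. A call with a number of a shift or a turn outside -1 to 1 is refused whole. A call with a gripper value outside its range is refused whole. The fingers move at their own pace and stop on an object; FORCE is the grip in N (left out, the last holds). Time passes only in rows, so rows that repeat a pose let the fingers close. It gives the time, the measured TCP pose, the force, the opening and the grip force at its end, in the units of the state.
- robot.observe(): the state, without advancing time (a new reading comes with each control period).
- eyes.get_image(name): name is "side" or "top"; returns a dict with "image" (400x640x3 uint8, red, green, blue), "K" (3x3 intrinsics, pixels), "k1" (the pictures are not rectified: a ray, as slopes to the right and down, at radius r is drawn at 1 + k1 r^2 times it, then the intrinsics apply), "origin" and "rotation" of the camera in the world. Camera axes: x right, y up, looking along -z (the intrinsics and any distortion apply to the point x, -y, -z); pixel columns grow to the right and rows downward; lengths in m; the calibration is good to about 2 mm. A picture is of the moment at which its call begins. There is no depth.
- order.sign_off(): hands the job in; it is judged then, once.
The state is a dict: "clock": time; "joint_pos": joint angles; "qd": joint speeds; "joint_efforts": joint torques, N m; "tcp_pos": TCP position; "orientation": TCP orientation; "ft_force": force on the tool from outside, world axes, zero at the start; "torque": the same for the moment, N m; "opening": opening from 0.0 (shut) to 1.0 (fully open); "gripper_force": force on a finger pad.
Only numpy, scipy, OpenCV 4.12 (cv2) and the standard library are available. Lean on these libraries where they do the work, as an engineer would, in place of code of your own. Each camera call takes 0.05 s, during which the arm holds its last target. There are 200 camera calls.

## Task

Take the paper roll out of the tray and fit its sprung spindle into the log printer: red spring plunger in the red cheek's cup, blue pin in the blue cheek's cup. Push the spring in to get it between the cheeks, let it out so that both ends are fully home and the spring holds the roll, and let go. Do it gently, without jamming or forcing anything against the printer (keep under 22 N), and leave everything else on the desk where it is.

Things in the scene. Friction and masses are not known exactly. Their poses are not given: they have to be found in the camera images.
- roll: Paper roll on its spindle, about 0.22 kg: white, 48 mm diameter, 80 mm long, blue band round its middle. A grey rod (18 mm diameter) through it ends in shoulders 50 mm either side of the middle. Origin: middle of the roll, on its axis; y along the spindle towards the red spring end. Starts on two ribs in the tray, axis level, 34 mm above the table.
- shoulder (a point): Spring-end shoulder, 50 mm from the roll's origin along its +y. A slippery round-nosed red plunger, 11 mm diameter, stands 27 mm out of it (tip 77 mm from the roll's origin) and pushes in up to 23 mm against a spring: about 2 N at first touch plus 0.6 N per mm, 15.8 N when it bottoms and goes rigid.
- pin (a point): Root of the fixed blue pin on the other shoulder, 50 mm from the roll's origin along its -y. The pin is 11 mm in diameter, round-nosed, 10 mm long (tip 60 mm from the roll's origin).
- printer: Grey log printer, fixed. Origin on the table under the nominal middle of its open paper bay; y along the bay towards the red cheek; +x to the 50 mm high housing, which begins 60 mm from the bay axis. In the bay a U-shaped yoke has two upright cheeks, 56 mm wide, inner faces 119 mm apart, square to y. The yoke is clamped on its rails up to 20 mm either way along y: see point bay.
- bay (a point): Nominal middle of the bay on the axis of the two cups, 80 mm above the table. Height and x of the cups are as here, but the true middle between the cheeks lies anywhere up to 20 mm either way along the printer's y: not measured, to be seen or felt by touch. It does not move under the forces of the job.
- cups (a point): Same point as point bay. The cups are blind 15 mm square holes in the cheeks' inner faces, on the bay axis. Red cheek (+y): cup 6 mm deep, plain flat face above it, top edge 52 mm above the bay axis. Blue cheek (-y): cup 9 mm deep, top edge only 12 mm above the bay axis. Cheeks with their backs are 11 mm (red) and 14 mm (blue) thick.
- tray: Black parts tray, 220 x 200 mm, 10 mm rim, 6 mm floor, fixed. Origin under its middle. Two grey ribs, tops 12 mm above the table, 24 mm apart, cradle the roll 50 mm to the tray's -x side of the middle, with the roll's axis along the tray's y.
- core: Empty cardboard core standing in the tray, 26 mm diameter, 48 mm high, origin under its middle. Leave alone.
- tin: Small amber jar in the tray, 42 mm diameter, 32 mm high, origin under its middle. Leave alone.
- mug: Blue mug, 80 mm diameter, 90 mm high, origin under its middle. Leave alone.
- case: Turquoise case, 130 x 190 x 40 mm, origin under its middle. Leave alone.
- driver: Screwdriver lying on the table, origin under its middle. Leave alone.
- bottle: Brown bottle, 60 mm diameter, 190 mm high, origin under its middle. Leave alone.
- walkie: Black handheld radio standing up, 30 x 55 x 110 mm plus aerial to 195 mm, origin under its middle. Leave alone.
- mic: Desk microphone, 90 mm foot, about 105 mm high, origin under its middle. Leave alone.
Mind the look-alikes: they are no part of the job. What is shaped like the roll but purple is not meant.

How it is judged:
On the way:
1. the roll is lifted clear of the tray (height (world z) of roll above 0.07 m), for 0.2 s.
At the end, for the whole second after the job is handed in: Roll at rest, released, spring end to the red cheek: axis within 6 mm of the bay axis in x, at 74 to 84 mm height, parallel within 0.07 rad, middle -36 to 19 mm from nominal along y; red plunger and blue pin each bear on the bottom of their cup with over 0.8 N (x of roll in the frame of printer between -0.006 and 0.006 m and y of roll in the frame of printer between -0.036 and 0.019 m and z of roll in the frame of printer between 0.074 and 0.084 m and angle between the y axis of roll and the y axis of printer, either way round below 0.07 rad and y of shoulder in the frame of printer above 0 m and contact force between roll and yoke_c5 above 0.8 N and contact force between roll and yoke_c10 above 0.8 N and linear speed of roll below 0.02 m/s and contact force between roll and the arm below 0.1 N); the robot touches nothing.
It fails at once if the roll or its spindle is forced against the printer with more than 22 N (contact force between roll and printer above 22 N).
It fails at once if the robot presses on the printer with more than 22 N (contact force between the arm and printer above 22 N).
It fails at once if a bystander is pushed more than 30 mm (distance of any of core, tin, mug, case, driver, bottle, walkie, mic from where it was at the start of the episode above 0.03 m).
It fails at once if a standing bystander is tipped over (angle between any of core, tin, mug, bottle, walkie, mic's own z axis and vertical above 0.5 rad).
It also fails if it takes over 64 s, if anything falls off the work surface, if the arm or the gripper's body presses on something with over 40 N, if the wrist force passes 120 N, or if a joint passes its speed limit or range.

## Working session

There is one attempt and no reset: what is moved stays moved. The work goes in short steps, Python scripts to look and compute and a shell command to move; the robot and the scene stay as the last step left them, time stands still between calls to the robot, and variables do not carry over. Pictures are saved under pics/ and viewed, at most 10 in all, crops included, and the job is handed in when it is done.

```bash
mkdir -p pics; cat > h.py <<'E'
import numpy as np, cv2
from station import robot, eyes, order
def snap(n,f=None):
    d=eyes.get_image(n)
    if f: cv2.imwrite('pics/'+f,d['image'][:,:,::-1])
    return d
def ray(d,u,v):
    K=np.array(d['K']); x=(u-K[0,2])/K[0,0]; y=(v-K[1,2])/K[1,1]
    k=d['k1']; a,b=x,y
    for _ in range(30):
        s=1+k*(a*a+b*b); a,b=x/s,y/s
    return np.array(d['origin']), np.array(d['rotation'])@np.array([a,-b,-1.])
def atz(d,u,v,z):
    o,r=ray(d,u,v); return o+r*(z-o[2])/r[2]
def proj(d,p):
    q=np.array(d['rotation']).T@(np.array(p)-np.array(d['origin']))
    a,b=q[0]/-q[2],-q[1]/-q[2]; s=1+d['k1']*(a*a+b*b); K=np.array(d['K'])
    return np.array([K[0,0]*a*s+K[0,2],K[1,1]*b*s+K[1,2]])
E
python3 - <<'E'
from h import *
for n in('top','side'):
    d=snap(n,n+'0.png'); print(n,d['K'],d['k1'],d['origin'],d['rotation'])
print(robot.observe(), robot.pinch_z)
E
```

```text
top [[370.0907134    0.         315.1198092 ]
 [  0.         370.0907134  201.18050528]
 [  0.           0.           1.        ]] -0.02594173851747231 [0.33282177 0.00504815 1.06884635] [[-0.13228187  0.96812886 -0.21266879]
 [-0.99120858 -0.12862613  0.03099778]
 [ 0.00265508  0.21489957  0.97663254]]
side [[473.42847703   0.         321.83182354]
 [  0.         473.42847703 208.55783488]
 [  0.           0.           1.        ]] -0.021898469779414165 [ 0.01745652 -0.74495912  0.91367929] [[ 0.817675    0.39614958 -0.41769978]
 [-0.57551817  0.54530903 -0.60943982]
 [-0.01365386  0.73871752  0.67387684]]
{'clock': 0.1, 'joint_pos': array([-1.22563736,  0.33284079, -0.06468906,  1.46084319,  0.02156618,
        1.34989624, -0.08852199]), 'qd': array([-0.00097934, -0.00125354,  0.00061664, -0.00161871,  0.00105588,
       -0.00116771,  0.00164405]), 'joint_efforts': array([ 1.50705626e-03, -6.24551010e+01,  2.46630219e-02, -3.90712631e+01,
       -6.14617020e-02,  3.64584010e-02,  5.73289026e-05]), 'tcp_pos': array([0.22457863, 0.58289137, 0.22182016]), 'orientation': array([[-9.33127910e-01,  3.59544311e-01, -4.39230579e-04],
       [ 3.59544578e-01,  9.33127116e-01, -1.21721133e-03],
       [-2.77834445e-05, -1.29373683e-03, -9.99999163e-01]]), 'ft_force': array([-0.68880209, -0.00277876, -0.01229082]), 'torque': array([0.04400941, 0.00034884, 0.00789111]), 'gripper_force': 0.0, 'opening': 0.9994838997309468} 0.0187
```

View pics/top0.png

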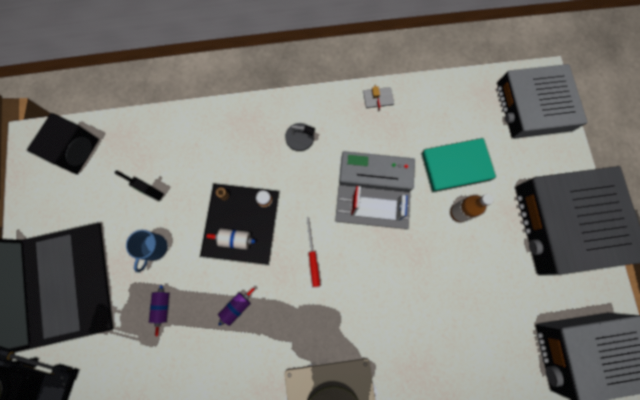

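View pics/side0.png

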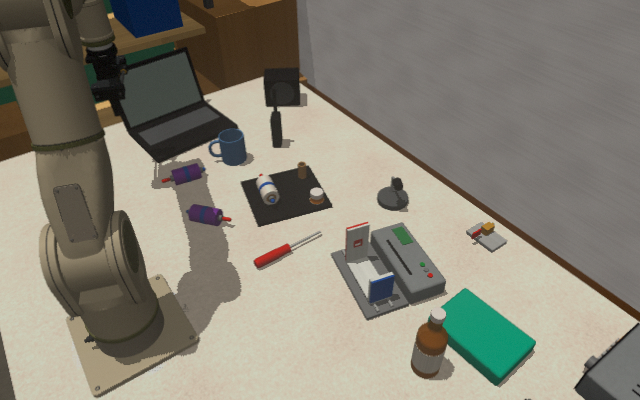

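In the top view there are three roll-shaped things: white with a blue band at (232,240) in the tray, and purple ones at (160,310) and (237,307). The white one fits the description. The printer is at (377,200), red cheek on the left and blue on the right. I'll confirm with an enlarged crop.

```bash
python3 - <<'E'
from h import *
d=snap('top'); im=d['image'][:,:,::-1]
a=cv2.resize(im[205:275,190:290],None,fx=6,fy=6,interpolation=cv2.INTER_CUBIC)[:300]
a=cv2.resize(im[222:262,195:275],(640,320),interpolation=cv2.INTER_CUBIC)
b=cv2.resize(im[180:215,340:420],(640,280),interpolation=cv2.INTER_CUBIC)
cv2.imwrite('pics/c1.png',np.vstack([a,b]))
s=snap('side')['image'][:,:,::-1]
cv2.imwrite('pics/c2.png',cv2.resize(s[215:325,325:455],(709,600),interpolation=cv2.INTER_CUBIC))
E
```

```text
(no output)
```

View pics/c1.png

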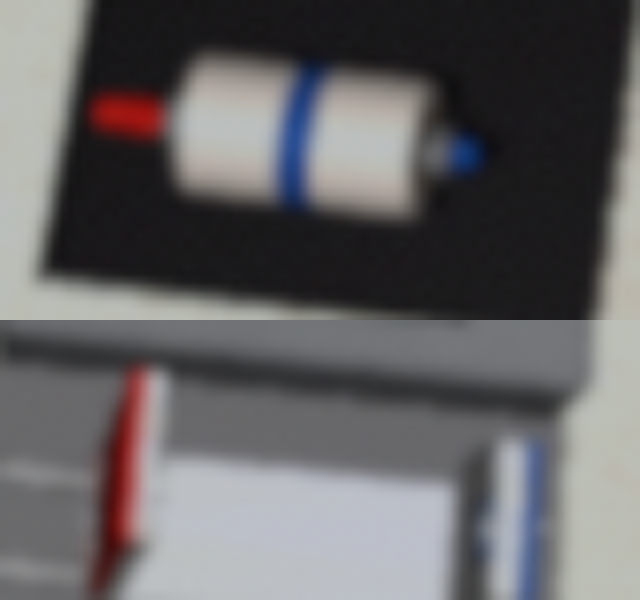

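View pics/c2.png

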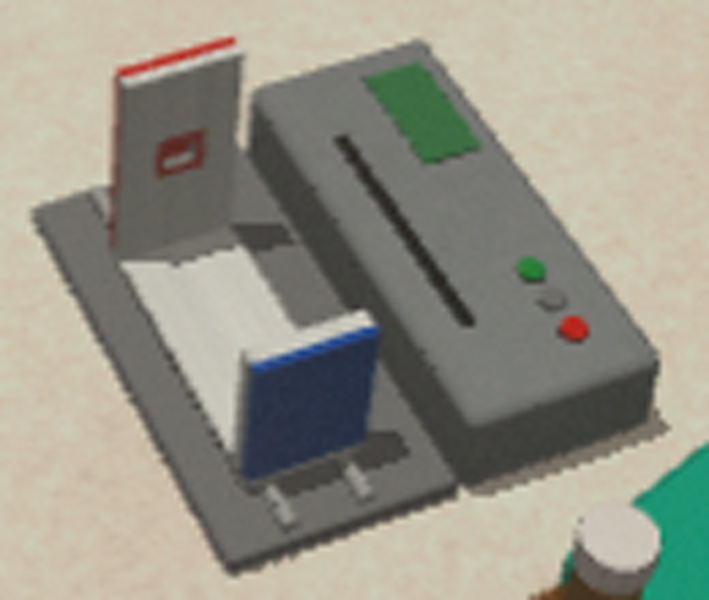

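The crop shows the white roll with its blue band, red plunger on the left (tip ≈ (206,236)) and blue pin on the right (≈ (256,241)). In the side crop both cheeks, the red cup at (181,153) and the housing are clear.

```bash
python3 - <<'E'
from h import *
t=snap('top'); s=snap('side')
def S(c): return (325+(c[0]+.5)/5.454-.5, 215+(c[1]+.5)/5.454-.5)
def T(c,v0,u0): return (u0+(c[0]+.5)/8-.5, v0+(c[1]+.5)/8-.5)
P=lambda n,p: print(n,np.round(p,4))
for n,c,z in [('red in a',(122,84),.132),('red in b',(242,54),.132),('red back a',(117,70),.132),('red back b',(236,38),.132),
 ('blue in a',(245,350),.092),('blue in b',(365,312),.092),('blue back a',(250,370),.092),('blue back b',(378,328),.092),
 ('cup red',(181,153),.080),('hous a',(253,95),.05),('hous b',(468,420),.05)]:
    P(n,atz(s,*S(c),z))
for n,c,z in [('red back a',(95,590),.132),('red top in far',(163,370),.132),('red top back far',(133,370),.132),('blue back far',(543,440),.092),('blue in far',(497,440),.092),('blue back near',(548,598),.092),('hous a',(0,345),.05),('hous b',(560,408),.05)]:
    P('T '+n,atz(t,*T((c[0],c[1]-320),180,340),z))
r=atz(t,*T((90,113),222,195),.034); b=atz(t,*T((487,154),222,195),.034); m=atz(t,*T((302,136),222,195),.058)
P('redtip',r);P('bluetip',b);P('len',np.linalg.norm(r-b)); P('band',m)
w=(r-b)/np.linalg.norm(r-b); P('axis deg',np.degrees(np.arctan2(w[1],w[0]))); P('origin',(b+w*.06)); P('',r-w*.077)
# side check of the roll: projections
c=(b+w*.06); 
for p in (r,c,b): P('side px',proj(s,p))
E
```

```text
red in a [ 0.5067 -0.1331  0.132 ]
red in b [ 0.5598 -0.149   0.132 ]
red back a [ 0.5101 -0.1251  0.132 ]
red back b [ 0.5641 -0.1397  0.132 ]
blue in a [ 0.4795 -0.2524  0.092 ]
blue in b [ 0.5321 -0.2658  0.092 ]
blue back a [ 0.4746 -0.2615  0.092 ]
blue back b [ 0.5308 -0.2753  0.092 ]
cup red [ 0.5342 -0.1422  0.08  ]
hous a [ 0.6034 -0.1109  0.05  ]
hous b [ 0.5545 -0.3102  0.05  ]
T red back a [ 0.4928 -0.1132  0.132 ]
T red top in far [ 0.5622 -0.1464  0.132 ]
T red top back far [ 0.5635 -0.1367  0.132 ]
T blue back far [ 0.5307 -0.2773  0.092 ]
T blue in far [ 0.5328 -0.2617  0.092 ]
T blue back near [ 0.4768 -0.2688  0.092 ]
T hous a [ 0.599  -0.1035  0.05  ]
T hous b [ 0.55   -0.2976  0.05  ]
redtip [0.5002 0.2898 0.034 ]
bluetip [0.4676 0.1528 0.034 ]
len 0.1409
band [0.4789 0.2116 0.058 ]
axis deg 76.6146
origin [0.4815 0.2112 0.034 ]
 [0.4824 0.2149 0.034 ]
side px [259.1409 173.464 ]
side px [266.9342 189.4183]
side px [273.1437 202.1264]
```

```bash
python3 -m creep '[{"grip":100,"slide":[0.026,-0.037,0],"yaw":-0.04},{"grip":100,"slide":[0.052,-0.074,0],"yaw":-0.085},{"grip":100,"slide":[0.078,-0.111,0],"yaw":-0.13},{"grip":100,"slide":[0.104,-0.148,0],"yaw":-0.175},{"grip":100,"slide":[0.13,-0.185,0],"yaw":-0.22}]' 30 && python3 -m creep '[{"grip":100,"slide":[0.026,-0.037,0],"yaw":-0.045},{"grip":100,"slide":[0.052,-0.074,0],"yaw":-0.09},{"grip":100,"slide":[0.078,-0.111,0],"yaw":-0.135},{"grip":100,"slide":[0.104,-0.148,0],"yaw":-0.18},{"grip":100,"slide":[0.127,-0.185,0],"yaw":-0.225}]' 
python3 -m creep '[{"grip":100,"slide":[0,0,0],"yaw":-0.012},{"grip":100,"slide":[0,0,0],"yaw":-0.012},{"grip":100,"slide":[0,0,0],"yaw":-0.012}]'
python3 - <<'E'
from h import *
d=snap('top','t1.png'); d2=snap('side','s1.png'); o=robot.observe(); R=o['orientation']
print(o['tcp_pos'],np.degrees(np.arctan2(R[1,1],R[0,1])),o['clock'],o['ft_force'])
cv2.imwrite('pics/c3.png',np.hstack([cv2.resize(d['image'][190:290,170:290,::-1],(400,333)),cv2.resize(d2['image'][80:230,200:380,::-1],(400,333))]))
E
```

```text
clock: 0.8
tcp_pos: [0.3555, 0.3966, 0.2227]
orientation: [[-0.485, 0.875, 0.0], [0.875, 0.485, 0.0], [0.0, 0.0, -1.0]]
ft_force: [1.2, 0.6, 0.1]
opening: 1.001
gripper_force: 0.0
clock: 1.3
tcp_pos: [0.4827, 0.2115, 0.2228]
orientation: [[0.2, 0.98, 0.001], [0.98, -0.2, 0.0], [0.0, 0.001, -1.0]]
ft_force: [0.2, 1.0, -0.8]
opening: 1.003
gripper_force: 0.0
clock: 1.6
tcp_pos: [0.4812, 0.2141, 0.2225]
orientation: [[0.228, 0.974, -0.0], [0.974, -0.228, 0.0], [0.0, -0.0, -1.0]]
ft_force: [0.1, -0.1, -0.2]
opening: 1.002
gripper_force: 0.0
[0.48110935 0.21437029 0.22249746] -13.14429068347666 1.7 [-0.17424393  0.26081113  1.04341321]
```

View pics/c3.png

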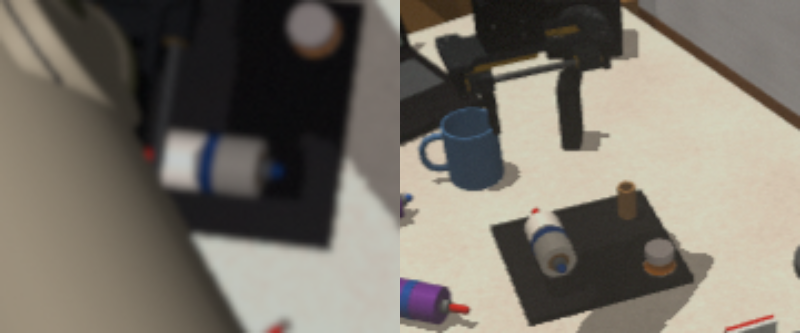

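The side crop shows the gripper above the roll (crop (550,242)) with the fingers straddling it across the axis. The arm hides part of the top view. Descending.

```bash
python3 -m creep '[{"grip":100,"slide":[0,-0.001,-0.045],"yaw":0},{"grip":100,"slide":[0,-0.001,-0.09],"yaw":0},{"grip":100,"slide":[0,-0.001,-0.135],"yaw":0},{"grip":100,"slide":[0,-0.001,-0.17],"yaw":0},{"grip":100,"slide":[0,-0.001,-0.19],"yaw":0}]' 30 && python3 -m creep '[{"grip":100,"slide":[0,0,-0.01],"yaw":0},{"grip":100,"slide":[0,0,-0.017],"yaw":0},{"grip":100,"slide":[0,0,-0.017],"yaw":0}]'
python3 -m creep '[{"grip":52,"slide":[0,0,0],"yaw":0},{"grip":52,"slide":[0,0,0],"yaw":0},{"grip":52,"slide":[0,0,0],"yaw":0},{"grip":52,"slide":[0,0,0],"yaw":0},{"grip":40,"slide":[0,0,0],"yaw":0}]' 40
```

```text
clock: 2.2
tcp_pos: [0.4797, 0.2124, 0.0296]
orientation: [[0.228, 0.974, -0.003], [0.974, -0.228, -0.002], [-0.003, -0.003, -1.0]]
ft_force: [-0.3, -0.3, -0.0]
opening: 0.998
gripper_force: 0.0
clock: 2.5
tcp_pos: [0.4817, 0.2126, 0.0156]
orientation: [[0.23, 0.973, 0.0], [0.973, -0.23, 0.0], [0.0, 0.0, -1.0]]
ft_force: [0.2, 0.2, -0.3]
opening: 1.003
gripper_force: 0.0
clock: 3.0
tcp_pos: [0.4818, 0.2123, 0.0158]
orientation: [[0.231, 0.973, 0.0], [0.973, -0.231, 0.0], [0.0, 0.0, -1.0]]
ft_force: [0.9, 0.2, -0.2]
opening: 0.631
gripper_force: 0.0
```

```bash
python3 -m creep '[{"grip":40,"slide":[0,0,0],"yaw":0},{"grip":40,"slide":[0,0,0],"yaw":0},{"grip":40,"slide":[0,0,0],"yaw":0},{"grip":40,"slide":[0,0,0],"yaw":0},{"grip":40,"slide":[0,0,0],"yaw":0}]' 40
```

```text
clock: 3.5
tcp_pos: [0.4816, 0.2123, 0.0157]
orientation: [[0.231, 0.973, -0.0], [0.973, -0.231, 0.0], [0.0, -0.0, -1.0]]
ft_force: [-3.1, 0.5, 4.6]
opening: 0.544
gripper_force: 39.9
```

```bash
python3 -m creep '[{"grip":40,"slide":[0,0,0.01],"yaw":0},{"grip":40,"slide":[0,0,0.04],"yaw":0},{"grip":40,"slide":[0,0,0.08],"yaw":0},{"grip":40,"slide":[0,0,0.12],"yaw":0},{"grip":40,"slide":[0,0,0.16],"yaw":0}]' 40
python3 -m creep '[{"grip":40,"slide":[0,0,0.02],"yaw":0},{"grip":40,"slide":[0,0,0.03],"yaw":0},{"grip":40,"slide":[0,0,0.03],"yaw":0},{"grip":40,"slide":[0,0,0.03],"yaw":0}]'
python3 - <<'E'
from h import *
d=snap('top','t2.png'); d2=snap('side','s2.png'); o=robot.observe(); R=o['orientation']
print(o['tcp_pos'],np.degrees(np.arctan2(R[1,1],R[0,1])),o['ft_force'])
c=o['tcp_pos']-R[:,2]*-0.0187*-1
pt,ps=proj(d,c),proj(d2,c); print(c,pt,ps)
def crop(d,p):
    u,v=np.clip(np.round(p).astype(int),[50,45],[589,354]); print(u,v); return cv2.resize(d['image'][v-45:v+45,u-50:u+50,::-1],(400,360),interpolation=cv2.INTER_CUBIC)
cv2.imwrite('pics/c4.png',np.hstack([crop(d,pt),crop(d2,ps)]))
E
```

```text
clock: 4.0
tcp_pos: [0.4816, 0.2117, 0.1775]
orientation: [[0.231, 0.973, 0.0], [0.973, -0.231, -0.0], [-0.0, 0.001, -1.0]]
ft_force: [0.3, -0.2, -2.2]
opening: 0.538
gripper_force: 39.9
clock: 4.4
tcp_pos: [0.4812, 0.2119, 0.2043]
orientation: [[0.231, 0.973, -0.001], [0.973, -0.231, -0.001], [-0.001, -0.001, -1.0]]
ft_force: [0.4, -0.3, -2.9]
opening: 0.539
gripper_force: 39.9
[0.4809966  0.21183209 0.20395725] -13.332294159317048 [ 0.86486644 -1.11721323 -1.76789792]
[0.48103537 0.21186289 0.22265719] [216.72282029 229.356191  ] [260.09058    134.34334386]
217 229
260 134
```

View pics/c4.png

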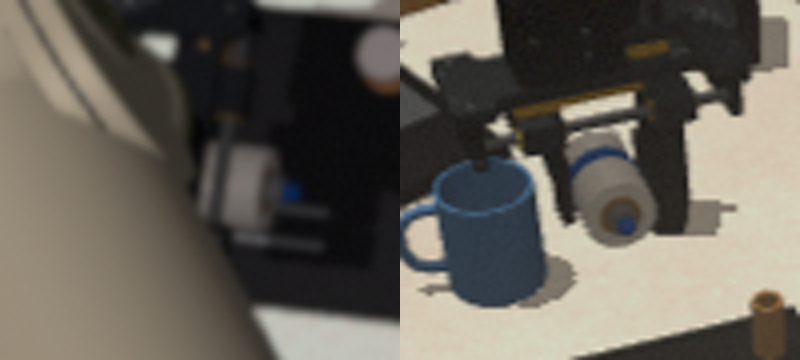

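Roll is held: blue pin in the side crop at ≈ (266.3,145.2), in the top at ≈ (239.6,231).

```bash
python3 - <<'E'
from h import *
d=snap('top'); d2=snap('side')
o=robot.observe(); R=o['orientation']; c=o['tcp_pos']-R[:,2]*.0187
w=R[:,0]
print(c,w)
for L in(.0,.050,.055,.06): print(L,proj(d,c-w*L),proj(d2,c-w*L))
o1,r1=ray(d,239.6,231); o2,r2=ray(d2,266.3,145.2)
A=np.stack([r1,-r2],1); t=np.linalg.lstsq(A,o2-o1,rcond=None)[0]; p=o1+r1*t[0];q=o2+r2*t[1]
print(p,q); x=(p+q)/2-c; print('along',x@w,'lat',x@R[:,1],'up',x[2])
im=d2['image'].astype(int); 
for dd,u,v in((d,239,231),(d2,266,145)):
    im=dd['image'].astype(int)[v-9:v+10,u-9:u+10]; m=(im[...,2]>im[...,0]+35)&(im[...,2]>im[...,1]+20)
    ys,xs=np.nonzero(m); print(len(xs),xs.mean()+u-9,ys.mean()+v-9,xs.min()+u-9,xs.max()+u-9,ys.min()+v-9,ys.max()+v-9)
E
```

```text
[0.48123395 0.21193492 0.22303338] [ 0.23071352  0.97302034 -0.00163755]
0.0 [216.64321238 229.25249528] [260.12848123 134.18519834]
0.05 [238.08437295 231.4329213 ] [265.62441117 144.20218425]
0.055 [240.23371106 231.65112014] [266.19154092 145.2357899 ]
0.06 [242.38395462 231.86934277] [266.76196863 146.27539566]
[0.47046355 0.1599843  0.22173758] [0.46979033 0.16027817 0.22168194]
along -0.05296640756837897 lat 0.0011462579247334315 up -0.0013236270607608902
14 239.5 231.71428571428572 238 241 230 233
8 266.125 144.875 265 267 144 146
```

```bash
python3 -m creep '[{"grip":40,"slide":[0.003,-0.04,0],"yaw":0},{"grip":40,"slide":[0.006,-0.085,0],"yaw":0},{"grip":40,"slide":[0.009,-0.13,0],"yaw":0},{"grip":40,"slide":[0.012,-0.175,0],"yaw":0},{"grip":40,"slide":[0.016,-0.22,0],"yaw":0}]' 40
python3 -m creep '[{"grip":40,"slide":[0.003,-0.045,0],"yaw":0},{"grip":40,"slide":[0.006,-0.09,0],"yaw":0},{"grip":40,"slide":[0.009,-0.135,0],"yaw":0},{"grip":40,"slide":[0.012,-0.18,0],"yaw":0},{"grip":40,"slide":[0.016,-0.219,0],"yaw":-0.002}]'
python3 -m creep '[{"grip":40,"slide":[0,0,-0.015],"yaw":0},{"grip":40,"slide":[0,0,-0.03],"yaw":0},{"grip":40,"slide":[0,0,-0.03],"yaw":0},{"grip":40,"slide":[0,0,-0.03],"yaw":0},{"grip":40,"slide":[0,0,-0.03],"yaw":0}]'
python3 - <<'E'
from h import *
d=snap('top','t3.png'); d2=snap('side','s3.png'); o=robot.observe(); R=o['orientation']
c=o['tcp_pos']-R[:,2]*.0187; print(o['tcp_pos'],R[:,0],o['ft_force'],c,proj(d,c),proj(d2,c))
a=cv2.resize(d['image'][160:240,330:430,::-1],(400,320),interpolation=cv2.INTER_CUBIC)
b=cv2.resize(d2['image'][200:320,320:420,::-1],(400,480),interpolation=cv2.INTER_CUBIC)
cv2.imwrite('pics/c5.png',np.hstack([np.vstack([a,np.zeros((160,400,3),np.uint8)]),b]))
E
```

```text
clock: 5.1
tcp_pos: [0.4973, -0.0096, 0.2051]
orientation: [[0.23, 0.973, -0.0], [0.973, -0.23, 0.0], [-0.0, -0.0, -1.0]]
ft_force: [1.6, 0.2, -1.4]
opening: 0.542
gripper_force: 39.9
clock: 5.6
tcp_pos: [0.5131, -0.2292, 0.2052]
orientation: [[0.238, 0.971, -0.0], [0.971, -0.238, -0.0], [-0.0, -0.0, -1.0]]
ft_force: [0.8, -1.0, -2.2]
opening: 0.543
gripper_force: 39.9
clock: 6.1
tcp_pos: [0.5142, -0.2258, 0.1761]
orientation: [[0.235, 0.972, 0.001], [0.972, -0.235, 0.0], [0.0, 0.001, -1.0]]
ft_force: [-0.4, 0.3, -2.2]
opening: 0.542
gripper_force: 39.9
[ 0.51416401 -0.2262794   0.17620609] [2.35721416e-01 9.71820604e-01 3.58204734e-04] [-0.15294537  0.38888743 -2.64137761] [ 0.51414248 -0.22628107  0.19490608] [398.54991002 193.99306645] [376.97086676 232.67723542]
```

View pics/c5.png

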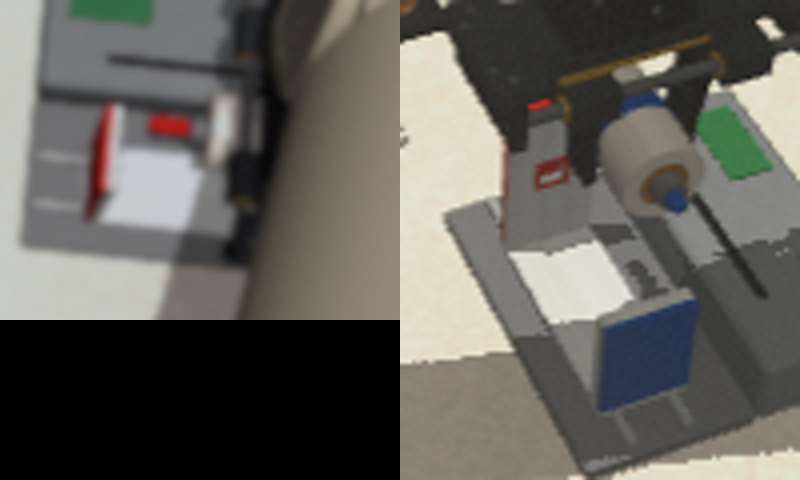

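Top crop: plunger tip ≈ (367,190.6), red cheek inner edge ≈ (360,186). Side crop: pin ≈ (389,250), red cup ≈ (358,243), blue cheek below the roll. Checking these against the model.

```bash
python3 - <<'E'
from h import *
d=snap('top'); d2=snap('side')
o=robot.observe(); R=o['orientation']; c=o['tcp_pos']-R[:,2]*.0187; w=R[:,0]
for L in(.0765,.0785): print(L,proj(d,c+w*L))
for L in(.0535,.0585): print(L,proj(d2,c-w*L))
for dd,(u0,u1,v0,v1),k in((d,(362,382,182,200),0),(d2,(380,398,240,258),2)):
    im=dd['image'].astype(int)[v0:v1,u0:u1]; o_=[1,2] if k==0 else [0,1]
    m=(im[...,k]>im[...,o_[0]]+40)&(im[...,k]>im[...,o_[1]]+25); ys,xs=np.nonzero(m); print(k,len(xs),xs.mean()+u0,ys.mean()+v0,xs.min()+u0,xs.max()+u0)
print('plunger mid model',proj(d,c+w*(.0015+.0635)))
# red cup in both faces/side: centroid of red/white cup vs model
M=np.array([.5195,-.2,.08]); wp=np.array([.237,.972,0]); xp=np.array([.972,-.237,0])
print('cup model side',proj(d2,M+wp*.0595)); im=d2['image'].astype(int)
m=(im[...,0]>im[...,1]+40)[235:252,348:366]; ys,xs=np.nonzero(m); print('cup seen',(xs.min()+xs.max())/2+348,(ys.min()+ys.max())/2+235,len(xs))
for s_ in(-.028,.028): print('blue back top',proj(d2,M+wp*-.0735+xp*s_+[0,0,.012]),'red in top',proj(d2,M+wp*.0595+xp*s_+[0,0,.052]))
E
```

```text
0.0765 [367.34237522 190.79785321]
0.0785 [366.52433601 190.71299769]
0.0535 [388.62568377 249.99780026]
0.0585 [389.75752578 251.66946325]
0 56 371.89285714285717 190.75 367 377
2 17 389.0 250.0 387 391
plunger mid model [372.04671718 191.28591548]
cup model side [357.59782082 242.74065893]
cup seen 357.5 242.5 33
blue back top [371.48754561 283.32190014] red in top [347.47623571 230.63968911]
blue back top [394.23167884 275.82795736] red in top [369.23196644 224.27708163]
```

```bash
python3 -m creep '[{"grip":40,"slide":[-0.001,0,-0.02],"yaw":0.0005},{"grip":40,"slide":[-0.001,0,-0.04],"yaw":0.0005},{"grip":40,"slide":[-0.001,0,-0.06],"yaw":0.0005},{"grip":40,"slide":[-0.001,0,-0.0725],"yaw":0.0005},{"grip":40,"slide":[-0.001,0,-0.0725],"yaw":0.0005}]' 50
python3 -m creep '[{"grip":40,"slide":[0,0,0],"yaw":0},{"grip":40,"slide":[0,0,0],"yaw":0},{"grip":40,"slide":[0,0,0],"yaw":0}]'
python3 -m creep '[{"grip":40,"slide":[0.0007,0.003,0],"yaw":0},{"grip":40,"slide":[0.0014,0.006,0],"yaw":0},{"grip":40,"slide":[0.0021,0.009,0],"yaw":0},{"grip":40,"slide":[0.0024,0.010,0],"yaw":0},{"grip":40,"slide":[0.0024,0.010,0],"yaw":0}]'
```

```text
clock: 6.8
tcp_pos: [0.5119, -0.2263, 0.1018]
orientation: [[0.235, 0.972, -0.002], [0.972, -0.235, 0.0], [-0.0, -0.002, -1.0]]
ft_force: [0.1, -0.5, -2.2]
opening: 0.537
gripper_force: 49.9
clock: 7.1
tcp_pos: [0.5133, -0.227, 0.104]
orientation: [[0.235, 0.972, 0.002], [0.972, -0.235, -0.0], [0.0, 0.002, -1.0]]
ft_force: [0.2, -0.5, -3.0]
opening: 0.535
gripper_force: 49.9
clock: 7.6
tcp_pos: [0.5152, -0.2167, 0.1031]
orientation: [[0.235, 0.972, 0.0], [0.972, -0.235, -0.0], [-0.0, 0.0, -1.0]]
ft_force: [-0.1, -0.5, -2.3]
opening: 0.537
gripper_force: 49.9
```

```bash
for i in 1 2 3; do python3 -m creep '[{"grip":40,"slide":[0.0005,0.002,0],"yaw":0},{"grip":40,"slide":[0.0005,0.002,0],"yaw":0},{"grip":40,"slide":[0.0005,0.002,0],"yaw":0}]' | grep -E 'tcp|ft_'; done
```

```text
tcp_pos: [0.5155, -0.2152, 0.1031]
ft_force: [-0.2, -2.8, -1.8]
tcp_pos: [0.5161, -0.213, 0.1031]
ft_force: [0.2, -4.5, -2.1]
tcp_pos: [0.5166, -0.211, 0.1031]
ft_force: [-1.5, -5.4, -3.0]
```

```bash
python3 -m creep '[{"grip":40,"slide":[0.0005,0.002,0],"yaw":0},{"grip":40,"slide":[0.001,0.004,0],"yaw":0},{"grip":40,"slide":[0.0015,0.006,0],"yaw":0},{"grip":40,"slide":[0.0019,0.008,0],"yaw":0},{"grip":40,"slide":[0.0019,0.008,0],"yaw":0}]' 55| grep -E 'tcp|ft_|opening'
python3 -m creep '[{"grip":40,"slide":[0.0005,0.002,0],"yaw":0},{"grip":40,"slide":[0.001,0.004,0],"yaw":0},{"grip":40,"slide":[0.0012,0.005,0],"yaw":0},{"grip":40,"slide":[0.0012,0.005,0],"yaw":0}]' | grep -E 'tcp|ft_'
python3 - <<'E'
from h import *
for _ in range(4): d2=snap('side'); o=robot.observe(); print(o['tcp_pos'],o['ft_force'])
R=o['orientation']; c=o['tcp_pos']-R[:,2]*.0187; w=R[:,0]
im=d2['image']; print('model pin tip',proj(d2,c-w*.0585),'pin mid',proj(d2,c-w*.0535))
p=proj(d2,c-w*.0535).astype(int); a=im[p[1]-8:p[1]+9,p[0]-8:p[0]+9].astype(int); m=(a[...,2]>a[...,0]+40)&(a[...,2]>a[...,1]+25); ys,xs=np.nonzero(m); print(xs.mean()+p[0]-8,ys.mean()+p[1]-8,len(xs))
E
```

```text
tcp_pos: [0.5182, -0.2041, 0.1032]
ft_force: [-1.6, -8.2, -2.0]
opening: 0.537
tcp_pos: [0.5192, -0.2, 0.1033]
ft_force: [-0.7, -11.3, -3.0]
[ 0.51915349 -0.20011878  0.10327752] [ -1.19002324 -11.29467539  -2.69591804]
[ 0.51915368 -0.20020929  0.10327823] [ -2.61237862 -12.46781892  -2.93532151]
[ 0.51913343 -0.20021753  0.10328038] [ -1.76066836 -12.17095728  -2.53283817]
[ 0.519135   -0.20022473  0.10329439] [ -2.59205158 -11.389504    -2.19428526]
model pin tip [380.75336681 265.90021798] pin mid [379.72642645 264.29355142]
379.9375 264.1875 16
```

```bash
python3 -m creep '[{"grip":40,"slide":[0.0005,0.002,0],"yaw":0},{"grip":40,"slide":[0.001,0.004,0],"yaw":0},{"grip":40,"slide":[0.001,0.0042,0],"yaw":0},{"grip":40,"slide":[0.001,0.0042,0],"yaw":0},{"grip":40,"slide":[0.001,0.0042,0],"yaw":0}]' 55| grep -E 'tcp|ft_|opening'
python3 - <<'E'
from h import *
F=[]
for _ in range(6): snap('side'); o=robot.observe(); F.append(o['ft_force'])
print(o['tcp_pos'],np.mean(F,0),o['orientation'][:,0])
E
```

```text
tcp_pos: [0.52, -0.1967, 0.1033]
ft_force: [-2.7, -13.9, -2.1]
opening: 0.538
[ 0.51997577 -0.19672262  0.10332552] [ -2.15304272 -13.70526064  -2.20888563] [ 0.23784659  0.97129649 -0.00348124]
```

```bash
python3 -m creep '[{"grip":40,"slide":[0.0002,0.001,0],"yaw":0},{"grip":40,"slide":[0.0002,0.001,-0.004],"yaw":0},{"grip":40,"slide":[0.0002,0.001,-0.008],"yaw":0},{"grip":40,"slide":[0.0002,0.001,-0.012],"yaw":0},{"grip":40,"slide":[0.0002,0.001,-0.016],"yaw":0}]' 55| grep -E 'tcp|ft_|opening'
python3 - <<'E'
from h import *
F=[]
for _ in range(4): d2=snap('side'); o=robot.observe(); F.append(o['ft_force'])
print(o['tcp_pos'],np.mean(F,0),o['orientation'][:,0])
cv2.imwrite('pics/c6.png',cv2.resize(d2['image'][215:305,325:425,::-1],(640,576),interpolation=cv2.INTER_CUBIC))
E
```

```text
tcp_pos: [0.5207, -0.196, 0.0879]
ft_force: [-2.9, -13.9, 2.5]
opening: 0.54
[ 0.52045308 -0.19599182  0.08750449] [ -1.796016   -14.57925886  -1.30805877] [ 0.23807728  0.9712394  -0.00363727]
```

View pics/c6.png

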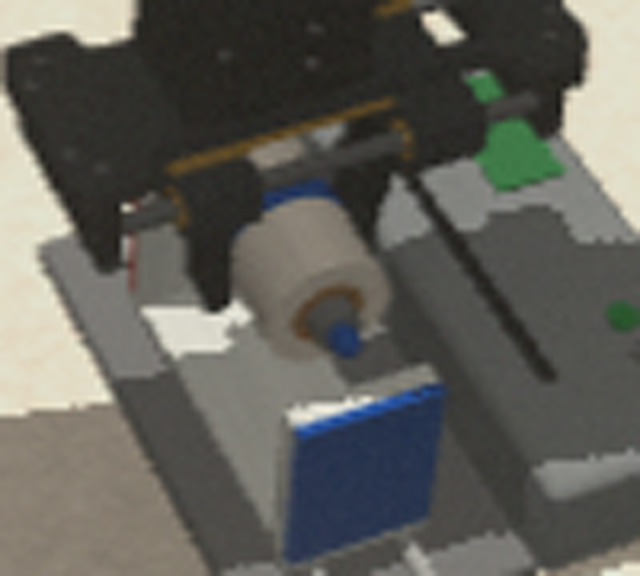

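The picture shows the pin (345,340) just in front of and above the blue cheek's top edge, and the plunger compressed to about 20.4 mm by force. Continuing down in small steps.

```bash
for i in 1 2 3; do python3 -m creep '[{"grip":40,"slide":[0,0,-0.0015],"yaw":0},{"grip":40,"slide":[0,0,-0.003],"yaw":0},{"grip":40,"slide":[0,0,-0.0045],"yaw":0},{"grip":40,"slide":[0,0,-0.006],"yaw":0},{"grip":40,"slide":[0,0,-0.006],"yaw":0}]' 55| grep -E 'tcp|ft_'; done
```

```text
tcp_pos: [0.5204, -0.1959, 0.0815]
ft_force: [-2.6, -14.5, -0.9]
tcp_pos: [0.5204, -0.1959, 0.0756]
ft_force: [-2.8, -13.4, 0.8]
tcp_pos: [0.5205, -0.195, 0.0692]
ft_force: [-1.1, -11.9, -3.7]
```

```bash
python3 -m creep '[{"grip":40,"slide":[0,0,-0.0015],"yaw":0},{"grip":40,"slide":[0,0,-0.003],"yaw":0},{"grip":40,"slide":[0,0,-0.0045],"yaw":0},{"grip":40,"slide":[0,0,-0.006],"yaw":0},{"grip":40,"slide":[0,0,-0.006],"yaw":0}]' 55| grep -E 'tcp|ft_'
python3 -m creep '[{"grip":40,"slide":[0,0,-0.0008],"yaw":0},{"grip":40,"slide":[0,0,-0.0012],"yaw":0},{"grip":40,"slide":[0,0,-0.0012],"yaw":0},{"grip":40,"slide":[0,0,-0.0012],"yaw":0}]' 55| grep -E 'tcp|ft_'
python3 - <<'E'
from h import *
F=[]
for _ in range(4): d2=snap('side'); o=robot.observe(); F.append(o['ft_force'])
print(o['tcp_pos'],np.mean(F,0),o['orientation'][:,0])
E
```

```text
tcp_pos: [0.5205, -0.1949, 0.0633]
ft_force: [-3.0, -10.3, 0.5]
tcp_pos: [0.5205, -0.1949, 0.0623]
ft_force: [-2.7, -11.2, -0.4]
[ 0.52051969 -0.19491813  0.06224584] [ -2.72335581 -11.17053251  -0.17875945] [ 0.23714428  0.97147148 -0.00239718]
```

```bash
python3 -m creep '[{"grip":40,"slide":[-0.0004,-0.0017,0],"yaw":0},{"grip":40,"slide":[-0.0008,-0.0034,0],"yaw":0},{"grip":40,"slide":[-0.0012,-0.0051,0],"yaw":0},{"grip":40,"slide":[-0.0016,-0.0068,0],"yaw":0},{"grip":40,"slide":[-0.0016,-0.0068,0],"yaw":0}]' 55| grep -E 'tcp|ft_'
python3 -m creep '[{"grip":40,"slide":[0,0,0],"yaw":0},{"grip":40,"slide":[0,0,0],"yaw":0}]'| grep -E 'tcp|ft_'
```

```text
tcp_pos: [0.5191, -0.2009, 0.0622]
ft_force: [-2.2, -7.2, -0.9]
tcp_pos: [0.5191, -0.2006, 0.0621]
ft_force: [-1.3, -7.8, -1.0]
```

```bash
python3 -m creep '[{"grip":40,"slide":[-0.0004,-0.0015,0],"yaw":0},{"grip":40,"slide":[-0.0007,-0.003,0],"yaw":0},{"grip":40,"slide":[-0.001,-0.0042,0],"yaw":0},{"grip":40,"slide":[-0.001,-0.0042,0],"yaw":0},{"grip":40,"slide":[-0.001,-0.0042,0],"yaw":0}]' 55| grep -E 'tcp|ft_'
python3 -m creep '[{"grip":40,"slide":[-0.0002,-0.001,0],"yaw":0},{"grip":40,"slide":[-0.0004,-0.0018,0],"yaw":0},{"grip":40,"slide":[-0.0004,-0.0018,0],"yaw":0}]'| grep -E 'tcp|ft_'
```

```text
tcp_pos: [0.5183, -0.2042, 0.0621]
ft_force: [-2.1, -6.1, -1.4]
tcp_pos: [0.518, -0.2058, 0.062]
ft_force: [-1.2, -5.6, -0.5]
```

```bash
for i in 1 2 3; do python3 -m creep '[{"grip":40,"slide":[-0.0002,-0.0007,0],"yaw":0},{"grip":40,"slide":[-0.0002,-0.0007,0],"yaw":0},{"grip":40,"slide":[-0.0002,-0.0007,0],"yaw":0}]'| grep -E 'tcp|ft_'; done
```

```text
tcp_pos: [0.5178, -0.2061, 0.0619]
ft_force: [-0.2, -4.7, -1.1]
tcp_pos: [0.5176, -0.2068, 0.0619]
ft_force: [-1.1, -4.7, -0.7]
tcp_pos: [0.5173, -0.2074, 0.0618]
ft_force: [-0.7, -3.5, -1.1]
```

```bash
for i in 1 2; do python3 -m creep '[{"grip":40,"slide":[-0.0002,-0.0007,0],"yaw":0},{"grip":40,"slide":[-0.0002,-0.0007,0],"yaw":0},{"grip":40,"slide":[-0.0002,-0.0007,0],"yaw":0}]'| grep -E 'tcp|ft_'; done
```

```text
tcp_pos: [0.5171, -0.208, 0.0618]
ft_force: [0.7, -3.7, -2.5]
tcp_pos: [0.5171, -0.2083, 0.0618]
ft_force: [0.1, 0.4, -1.4]
```

The pin has bottomed and the axial load has passed to the cup. Releasing.

```bash
python3 -m creep '[{"grip":58,"slide":[0,0,0],"yaw":0},{"grip":64,"slide":[0,0,0],"yaw":0},{"grip":70,"slide":[0,0,0],"yaw":0},{"grip":75,"slide":[0,0,0],"yaw":0},{"grip":75,"slide":[0,0,0],"yaw":0}]' 10
python3 -m creep '[{"grip":75,"slide":[0,0,0],"yaw":0},{"grip":75,"slide":[0,0,0],"yaw":0}]'|grep -E 'ft_|open|tcp'
```

```text
clock: 17.2
tcp_pos: [0.517, -0.2089, 0.0619]
orientation: [[0.235, 0.972, 0.0], [0.972, -0.235, -0.0], [0.0, 0.0, -1.0]]
ft_force: [0.4, -0.8, 0.5]
opening: 0.736
gripper_force: 0.0
tcp_pos: [0.5169, -0.2088, 0.0619]
ft_force: [-0.2, -0.5, 0.6]
opening: 0.748
```

```bash
python3 -m creep '[{"grip":75,"slide":[0,0,0.015],"yaw":0},{"grip":75,"slide":[0,0,0.04],"yaw":0},{"grip":75,"slide":[0,0,0.08],"yaw":0},{"grip":75,"slide":[0,0,0.12],"yaw":0},{"grip":75,"slide":[0,0,0.16],"yaw":0}]'|grep -E 'ft_|tcp'
python3 -m creep '[{"grip":75,"slide":[-0.02,0.045,0.02],"yaw":0},{"grip":75,"slide":[-0.04,0.09,0.03],"yaw":0},{"grip":75,"slide":[-0.06,0.135,0.03],"yaw":0},{"grip":75,"slide":[-0.06,0.18,0.03],"yaw":0},{"grip":75,"slide":[-0.06,0.22,0.03],"yaw":0}]'|grep -E 'ft_|tcp'
python3 - <<'E'
from h import *
d=snap('top','t9.png'); d2=snap('side','s9.png')
a=cv2.resize(d['image'][160:240,330:430,::-1],(400,320),interpolation=cv2.INTER_CUBIC)
b=cv2.resize(d2['image'][200:320,320:420,::-1],(400,480),interpolation=cv2.INTER_CUBIC)
cv2.imwrite('pics/c9.png',np.hstack([np.vstack([a,np.zeros((160,400,3),np.uint8)]),b]))
E
```

```text
tcp_pos: [0.5166, -0.2092, 0.2247]
ft_force: [1.6, -0.5, -1.1]
tcp_pos: [0.4562, 0.0132, 0.2535]
ft_force: [0.9, 0.4, -0.6]
```

View pics/c9.png

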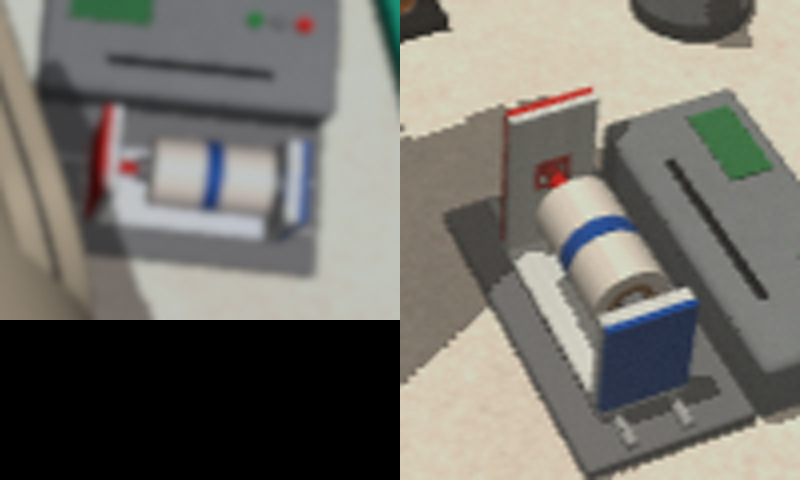

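Both views show the roll seated: plunger in the red cup (side crop (555,178)), blue end tight against the blue cheek, axis level and parallel, gripper clear. Handing in.

```bash
python3 -c "
from h import *
print(order.sign_off())"
```

```text
the job is handed in; nothing more can be done
None
```

I fitted the roll into the printer, with the red plunger in the red cup and the blue pin at the bottom of the blue cup. I released it, moved the arm clear and handed the job in; no verdict came back, but the last pictures show it seated and wrist forces stayed around 15 N.

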